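# Unscrew the lid of the taller sample jar

### The arm

A 6-joint arm with a two-finger parallel gripper is mounted at the origin on a cart in front of the work surface, level with it; the furniture and walls round the work are solid. World frame = base frame: x ahead of the robot, y to its left, z up, the work surface at z = 0. Lengths are in m, angles in rad, forces in N, time in s.
With the tool pointing down it reaches from about 0.35 to 0.975 m from the base axis. Payload 4.9 kg.
Tool frame: the origin (TCP) lies midway between the tips of the shut fingers; the grasp point (between the pads) lies 19 mm behind it; y points along the fingers, z is the direction in which the jaws open and shut, and the axes are right-handed (so a half turn about y gives the same grasp; the last joint's range is limited). The gripper opens to 85 mm and grips with 20 to 120 N. Pads are 22 mm wide; open, the fingers measure 114 mm over their backs; the gripper's body (76 mm by 85 mm) begins 54 mm behind the grasp point. The pads swing forward as they close: fully open they stand 13 mm farther back than shut.
Start: joints at [1.016, 0.053, 1.613, -0, 1.476, -0.119], TCP at [0.264, 0.567, 0.207] pointing down, gripper open.
Joint ranges: [-3.01, 3.01], [-1.01, 2.22], [0.06, 2.58], [-1.02, 4.17], [0.09, 2.62], [-3.14, 3.14]. Speed limits (rad/s): [2.57, 2.57, 3.14, 3.14, 3.14, 3.14].

### API

Orientations are given as a unit quaternion [w, x, y, z].
In Python, from plant import * gives the robot as it stands.
- The arm moves only by the shell command python3 -m crank 'ROWS'. ROWS is JSON, a list that holds one entry, the list of rows, each a list of 5 numbers: the gripper command: -1 is shut, 1 is fully open, values between are in proportion, then the shift along the tool's x, y, z in cm, then the turn about the tool's y in degrees. In form: [[[jaw, dx, dy, dz, twist], ...]]. A call has 1 to 8 rows; each row shifts and turns the commanded pose from where the row before left it, along the tool's axes as they then stand; what a row does not reach is not made up. A row lasts 1/8 s, in which the tool goes at most 62.5 mm and 10.7 degrees, less where a joint would pass 70% of its speed; a pose out of reach is approached as far as the arm can. A call with a gripper value outside its range is refused whole. The fingers move at their own pace and stop on an object; the grip force is fixed at half the most. Time passes only in rows, so rows that do not move let the fingers close. It gives the time, the measured TCP pose, the force and the opening at its end, in the units of the state.
- state(): the state, without advancing time (a new reading comes with each control period).
- grab_frame(name): name is "side" or "top" or "wrist"; returns a dict with "frame" (480x640x3 uint8, red, green, blue), "fx", "fy", "cx", "cy" (pixels), "D" ([k1, k2, p1, p2, k3] as OpenCV has them; the pictures are not rectified), "pose" (4x4, takes a point from camera to world coordinates). Camera axes: x right, y up, looking along -z (the intrinsics and any distortion apply to the point x, -y, -z); pixel columns grow to the right and rows downward; lengths in m; the calibration is good to about 2 mm. A picture is of the moment at which its call begins. There is no depth.
- job_done(): hands the job in, once; it reports no verdict.
The state is a dict: "time": time; "joint_pos": joint angles; "joint_vel": joint speeds; "joint_efforts": joint torques, N m; "tool_pos": TCP position; "tool_rot": TCP orientation; "contact_force": force on the tool from outside, world axes, zero at the start; "ft_torque": the same for the moment, N m; "gripper_width": opening from 0.0 (shut) to 1.0 (fully open).
Only numpy, scipy, OpenCV 4.12 (cv2) and the standard library are available. Lean on these libraries where they do the work, as an engineer would, in place of code of your own. Each camera call takes 0.05 s, during which the arm holds its last target.

### The job

Open the taller of the two amber sample jars on the bench: unscrew its black lid anticlockwise (seen from above) until the thread lets go, lift it off, and lay it flat, top side up, in the shallow steel tray. Leave the shorter jar closed.

Things in the scene. Friction and masses are not known exactly. Their poses are not given: they have to be found in the camera images.
- tall_lid_center (a point): Centre (half-way up) of the taller jar's round ribbed black screw lid, 53 mm across, 32 mm high, 50 g; z up. On the jar its top is 142 mm above the bench. Grip it across the diameter, any direction, on the upper half (top 14 mm solid, skirt hollow). It starts closed or up to 12 degrees loose; turned anticlockwise from above it is free after at most 65 degrees, until a stop at 130 degrees.
- tall_jar_mouth (a point): Centre of the rim of the taller amber jar, 128 mm above the bench; z up. With the lid on, the lid's centre is 2 mm below it. The 60 mm wide jar sits in a grey 84 x 84 x 28 mm block bolted to the bench and cannot turn. Its short thread turns easily (under 0.2 N m), lets the lid rise 2 mm but need not be followed upward, and holds the lid down until it is free.
- short_lid_center (a point): Centre (half-way up) of the identical lid of the shorter jar, which stands in an identical block; this lid's top is 102 mm above the bench. It is to stay as it is. The two jars may stand either way round.
- tray_in (a point): Centre of the inner floor of the shallow square steel tray, 140 x 140 mm outside, walls 3 mm thick and 14 mm high; the floor is 3 mm above the bench. Fixed to the bench; its x and y axes run along its sides, z up. A lid lying in it has its centre 16 mm above this point.
Not all that is in view belongs to the job. Leave any brown, green or pink look-alike of the part that bears tall_lid_center alone.

How it is judged:
On the way:
1. the taller jar's lid is turned at least 46 degrees from closed while still on its jar (no more than 10 mm above its seat) (angle between the x axis of tall_lid_center and the x axis of tall_jar_mouth, either way round above 0.8 rad and horizontal distance between tall_lid_center and tall_jar_mouth below 0.012 m and z of tall_lid_center in the frame of tall_jar_mouth below 0.008 m), for 0.05 s.
At the end, for the whole second after the job is handed in: The taller jar's lid lies flat on the tray's floor, top side up (within 10 degrees of level, its centre within 45 mm of the tray's centre along both sides, its height within 5 mm), and the shorter jar's lid is still on its jar, within 12 mm of where it was (x of tall_lid_center in the frame of tray_in between -0.045 and 0.045 m and y of tall_lid_center in the frame of tray_in between -0.045 and 0.045 m and z of tall_lid_center in the frame of tray_in between 0.011 and 0.021 m and angle between tall_lid_center's own z axis and vertical below 0.17 rad and distance of short_lid_center from where it was at the start of the episode below 0.012 m); the robot touches nothing.
It fails at once if the shorter jar's lid is taken off or displaced by more than 12 mm (distance of short_lid_center from where it was at the start of the episode above 0.012 m).
It also fails if it takes over 40 s, if anything falls off the work surface, if the arm or the gripper's body presses on something with over 40 N, if the wrist force passes 120 N, or if a joint passes its speed limit or range.

## Working session

There is one attempt and no reset: what is moved stays moved. The work goes in short steps, Python scripts to look and compute and a shell command to move; the robot and the scene stay as the last step left them, time stands still between calls to the robot, and variables do not carry over. Pictures are saved under pics/ and viewed, and the job is handed in when it is done.

```bash
ls; mkdir -p pics; python3 - <<'E'
from plant import *
import cv2,json
s=state();print(s)
for n in("side","top","wrist"):
    f=grab_frame(n);cv2.imwrite(f"pics/{n}0.png",f["frame"][:,:,::-1]);print(n,f["fx"],f["fy"],f["cx"],f["cy"],f["D"],f["pose"])
E
```

```text
pics
{'time': 0.0, 'joint_pos': array([ 1.01596054e+00,  5.33358557e-02,  1.61428404e+00, -2.05103385e-06,
        1.47602729e+00, -1.18989822e-01]), 'joint_vel': array([ 7.72557646e-04,  9.99586337e-05,  1.51445157e-03,  1.13796149e-03,
       -6.24418246e-04,  8.53157008e-04]), 'joint_efforts': array([ 5.06423839e-04, -3.93667638e+01, -3.70183110e+01, -1.06988006e-05,
        6.79108649e-03,  5.22571554e-06]), 'tool_pos': array([0.26349686, 0.56599501, 0.20588205]), 'tool_rot': array([-0.68969659,  0.69106816, -0.15311733,  0.15263845]), 'contact_force': array([ 0.09035967, -0.08053824, -0.68871076]), 'ft_torque': array([-0.00433717, -0.01506179,  0.00523666]), 'gripper_width': 1.000319136058291}
side 550.9266806525286 550.9266806525286 328.80050544617444 243.4813150236634 [-0.15881388  0.          0.          0.          0.        ] [[-0.99621067 -0.06232553  0.06066162  0.5639138 ]
 [ 0.08656523 -0.64308413  0.76088716  1.20066642]
 [-0.00841217  0.76325509  0.64604249  1.12320468]
 [ 0.          0.          0.          1.        ]]
top 606.7715443236708 606.7715443236708 316.85076061904033 245.3186126731192 [0.02911781 0.         0.         0.         0.        ] [[ 0.01675471  0.99751391 -0.06844906  0.37424334]
 [-0.99976091  0.01767572  0.01287195  0.01556806]
 [ 0.01404983  0.06821703  0.99757157  1.47493798]
 [ 0.          0.          0.          1.        ]]
wrist 365.4864924452673 365.4864924452673 323.6599809858924 241.46594265611498 [-0.01654236  0.          0.          0.          0.        ] [[ 0.42239225 -0.86929501 -0.25673132  0.19691567]
 [ 0.90641221  0.40468739  0.12101661  0.59664838]
 [-0.00130321 -0.28382088  0.95887643  0.37250706]
 [ 0.          0.          0.          1.        ]]
```

View pics/side0.png

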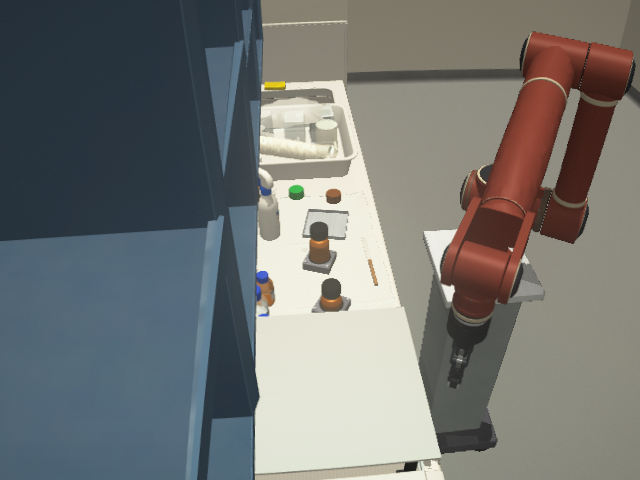

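View pics/top0.png

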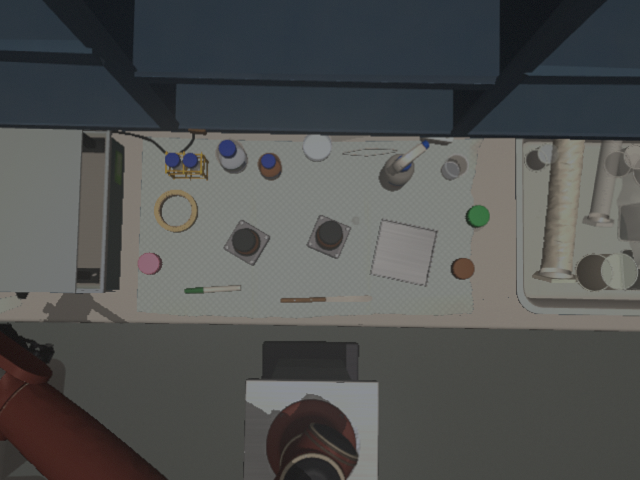

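View pics/wrist0.png

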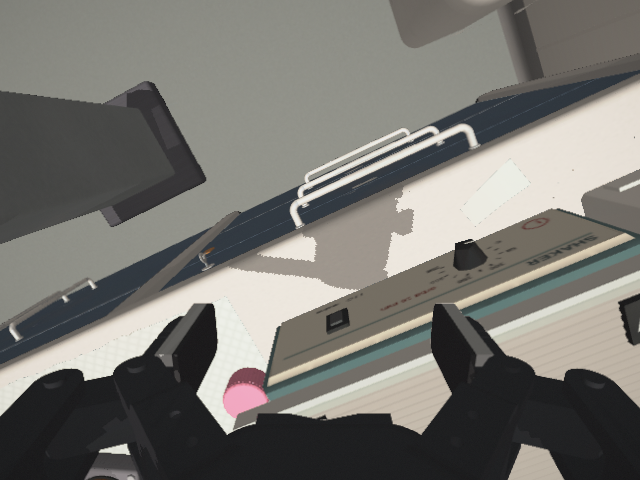

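```bash
python3 - <<'E'
import cv2
a=cv2.imread("pics/side0.png")[170:330,250:400];cv2.imwrite("pics/side0c.png",cv2.resize(a,None,fx=3.7,fy=3.7,interpolation=cv2.INTER_CUBIC))
a=cv2.imread("pics/top0.png")[205:300,215:445];a=cv2.convertScaleAbs(a,alpha=2);cv2.imwrite("pics/top0c.png",cv2.resize(a,None,fx=3.4,fy=3.4,interpolation=cv2.INTER_CUBIC))
E
```

```text
(no output)
```

View pics/side0c.png

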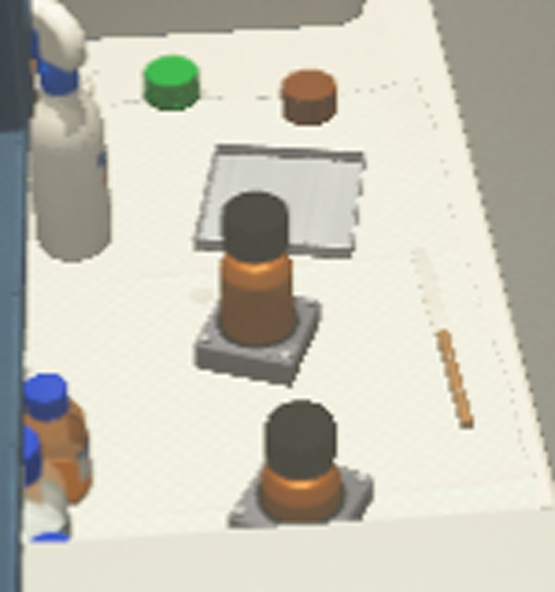

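View pics/top0c.png

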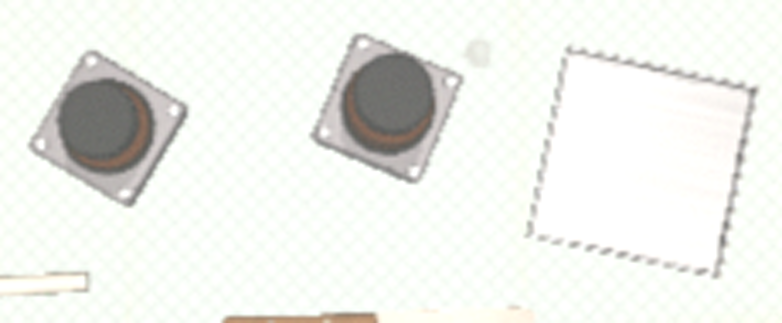

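The two black lids are at top px (331,232) and (244,240). In the side crop, the jar at side px (319,245) shows much more amber below its lid than the one at (331,295), so the middle jar is the tall one. The look-alikes to leave alone are the green (478,216), brown (463,268) and pink (149,263) ones in the top view.

```bash
cat > h.py <<'E'
from plant import *
import numpy as np, cv2
from scipy.spatial.transform import Rotation as R
def ray(f,uv):
    K=np.array([[f["fx"],0,f["cx"]],[0,f["fy"],f["cy"]],[0,0,1.]])
    p=cv2.undistortPoints(np.array([[uv]],float),K,np.array(f["D"]))[0,0]
    P=np.array(f["pose"]); d=P[:3,:3]@np.array([p[0],-p[1],-1]); return P[:3,3],d
def onz(f,uv,z):
    o,d=ray(f,uv); return o+d*(z-o[2])/d[2]
def proj(f,X):
    P=np.array(f["pose"]);c=P[:3,:3].T@(np.array(X,float)-P[:3,3]);c=c*[1,-1,-1]
    K=np.array([[f["fx"],0,f["cx"]],[0,f["fy"],f["cy"]],[0,0,1.]])
    return cv2.projectPoints(c.reshape(1,3),np.zeros(3),np.zeros(3),K,np.array(f["D"]))[0][0,0]
def tool():
    s=state();q=s["tool_rot"];return s,R.from_quat([q[1],q[2],q[3],q[0]])
E
python3 - <<'E'
from h import *
t=grab_frame("top");sd=grab_frame("side")
c=lambda x,y:(x/3.4+215,y/3.4+205)
T=onz(t,c(395,93),.142);S=onz(t,c(99,119),.102)
print("tall",T,"short",S)
# side: tall lid top centre crop (256,208)/3.7
print("side tall",onz(sd,(256/3.7+250,209/3.7+170),.142),"short",onz(sd,(301/3.7+250,420/3.7+170),.102), proj(sd,T),proj(sd,S))
C=[onz(t,c(*p),.014) for p in((567,48),(755,90),(717,275),(530,237))]
print(np.array(C),np.mean(C,0),np.linalg.norm(np.array(C)-np.roll(C,1,0),axis=1), np.degrees(np.arctan2(*(C[1]-C[0])[[1,0]])))
B=[onz(t,c(*p),.028) for p in((360,36),(462,78),(416,182),(314,136))];print("block",np.mean(B,0))
B=[onz(t,c(*p),.028) for p in((93,51),(187,108),(131,206),(31,146))];print("sblock",np.mean(B,0))
s,r=tool();print(s["tool_pos"],r.as_matrix())
E
```

```text
tall [ 0.49492893 -0.03275166  0.142     ] short [0.47760165 0.16277022 0.102     ]
side tall [ 0.49264812 -0.03262895  0.142     ] short [0.47549516 0.16180738 0.102     ] [318.39144724 226.50823038] [330.59029826 283.82071882]
[[ 0.54091022 -0.15952322  0.014     ]
 [ 0.51324798 -0.29376528  0.014     ]
 [ 0.38132016 -0.26724832  0.014     ]
 [ 0.40587468 -0.13456698  0.014     ]] [ 0.46033826 -0.21377595  0.014     ] [0.13732229 0.1370625  0.13456633 0.13493429] -101.64353188706177
block [ 0.49463513 -0.03212885  0.028     ]
sblock [0.47723302 0.16247178 0.028     ]
[0.26367794 0.56628211 0.20648554] [[ 9.06517002e-01 -5.01905817e-04  4.22169010e-01]
 [-4.22169300e-01 -8.86111158e-04  9.06516573e-01]
 [-8.08972706e-05 -9.99999481e-01 -1.01516406e-03]]
```

```bash
python3 -m crank '[[[1,0,-5,0,0],[1,0,-5,0,0],[1,0,-4,0,0],[1,4,0,-4,0],[1,4,0,-4,0],[1,4,0,-4,0],[1,4,0,-4,0],[1,4,0,-4,0]]]'; python3 - <<'E'
from h import *
s,r=tool();m=r.as_matrix();print(s["joint_pos"],m)
d=np.array([.494,-.0325,.30])-s["tool_pos"];print(100*m.T@d)
E
```

```text
time: 1.25
tool_pos: [0.3609, 0.2992, 0.3471]
tool_rot: [0.691, -0.69, 0.153, -0.153]
contact_force: [0.4, 0.6, -0.1]
gripper_width: 0.998
[ 5.33261436e-01 -3.70664067e-01  1.76096431e+00 -1.72172000e-04
  1.75077144e+00 -6.02274506e-01] [[ 9.06747152e-01  5.34746318e-04  4.21674419e-01]
 [-4.21674534e-01  1.18961712e-04  9.06747249e-01]
 [ 4.34716642e-04 -9.99999850e-01  3.33357098e-04]]
[ 26.05060556   4.71161189 -24.46208692]
```

```bash
python3 -m crank '[[[1,4.3,0,-4.1,0],[1,4.3,0,-4.1,0],[1,4.3,1,-4.1,0],[1,4.3,1,-4,0],[1,4.3,1,-4,0],[1,4.3,1,-4,0],[1,0,0,0,10],[1,0,0,0,10]]]'; python3 - <<'E'
from h import *
s,r=tool();m=r.as_matrix();print(s["joint_pos"],m)
d=np.array([.494,-.0325,.20])-s["tool_pos"];print(100*m.T@d)
f=grab_frame("wrist");cv2.imwrite("pics/w1.png",f["frame"][:,:,::-1])
print(proj(f,[.494,-.0325,.142]))
E
```

```text
time: 2.25
tool_pos: [0.492, -0.0294, 0.3065]
tool_rot: [-0.652, 0.652, -0.273, 0.273]
contact_force: [0.3, 0.4, 0.6]
gripper_width: 0.999
[-2.10824002e-01 -3.06960521e-01  1.77759499e+00  6.42399523e-05
  1.67210740e+00 -9.88935713e-01] [[ 7.01939805e-01 -1.11039529e-03  7.12235409e-01]
 [-7.12235579e-01  3.02986723e-04  7.01940445e-01]
 [-9.95229240e-04 -9.99999338e-01 -5.78184594e-04]]
[ 0.37544775 10.65317217 -0.06774793]
[323.93634401 219.62133197]
```

View pics/w1.png

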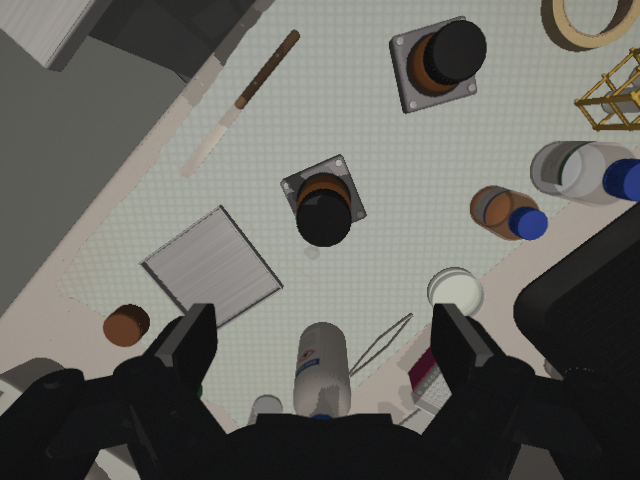

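Lid at (323,217) in the wrist view, as predicted (324,220), and more amber is visible below it than on the jar at (455,50). So this is the tall one. I'm descending.

```bash
python3 -m crank '[[[1,0.4,0,0,0],[1,0,3,0,10],[1,0,4,0,10],[1,0,4,0,0],[1,0,2.5,0,0],[1,0,0,0,0]]]'; python3 - <<'E'
from h import *
s,r=tool();m=r.as_matrix();print(s["joint_pos"])
d=np.array([.494,-.0325,.112])-s["tool_pos"];print(100*m.T@d)
f=grab_frame("wrist");cv2.imwrite("pics/w2.png",f["frame"][:,:,::-1])
print(proj(f,[.494,-.0325,.142]))
f=grab_frame("top");cv2.imwrite("pics/t2.png",cv2.resize(cv2.convertScaleAbs(f["frame"][150:310,230:430,::-1],alpha=1.8),None,fx=3,fy=3))
E
```

```text
time: 3.05
tool_pos: [0.4932, -0.0307, 0.1696]
tool_rot: [-0.596, 0.598, -0.381, 0.377]
contact_force: [-0.4, 0.0, 0.8]
gripper_width: 1.0
[-2.12868865e-01 -2.38485718e-01  1.94786944e+00 -7.34606964e-05
  1.43723530e+00 -6.52104267e-01]
[0.2119314  5.75924353 0.0179862 ]
[325.6918998  270.63048478]
```

View pics/w2.png

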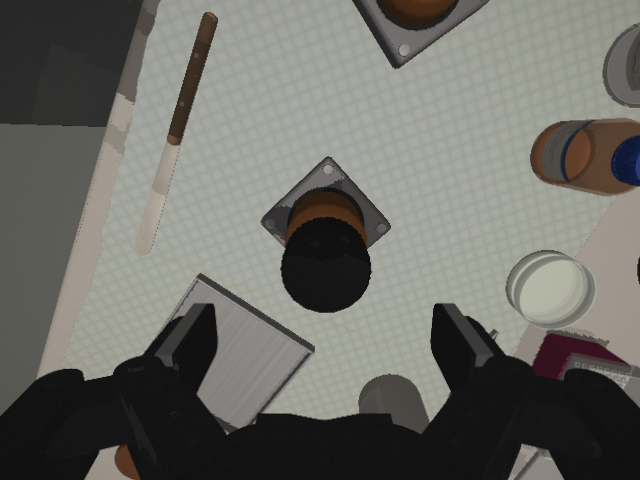

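Lid at (326,~268), centred between the fingers. I'm descending the last 57 mm and closing.

```bash
python3 -m crank '[[[1,0.15,2.5,0,0],[1,0,2,0,0],[1,0,1.25,0,0],[-1,0,0,0,0],[-1,0,0,0,0],[-1,0,0,0,0],[-1,0,0,0,0]]]'; python3 - <<'E'
from h import *
s,r=tool();m=r.as_matrix();print(s["joint_pos"],s["ft_torque"])
d=np.array([.494,-.0325,.112])-s["tool_pos"];print(100*m.T@d)
f=grab_frame("wrist");cv2.imwrite("pics/w3.png",f["frame"][:,:,::-1])
E
```

```text
time: 4.03
tool_pos: [0.4969, -0.0335, 0.1181]
tool_rot: [-0.596, 0.597, -0.378, 0.381]
contact_force: [-2.6, -1.3, 8.3]
gripper_width: 0.142
[-2.15835728e-01 -1.87068185e-01  1.99302085e+00 -1.76194004e-03
  1.33207310e+00 -6.52537958e-01] [-0.30870341  0.61814404 -0.03145395]
[-0.21995553  0.6081739  -0.22480012]
```

View pics/w3.png

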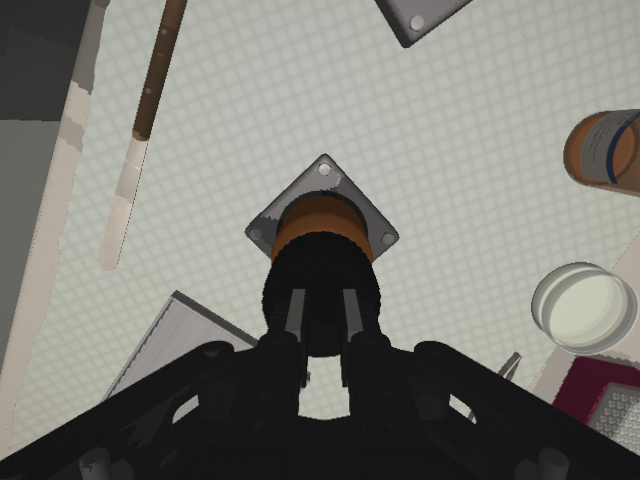

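```bash
python3 - <<'E'
from h import *
s,r=tool();m=r.as_matrix();p=s["tool_pos"];print(p,s["contact_force"],s["gripper_width"])
f=grab_frame("wrist")
print("tcp",proj(f,p),"grasp",proj(f,p-.019*m[:,1]), f["pose"])
for nm,z in(("top",.142),("bot",.11)):
  for a in range(0,360,90):
    print(nm,a,proj(f,np.array([.494,-.0325,z])+.0265*(m[:,0]*np.cos(np.radians(a))+m[:,2]*np.sin(np.radians(a)))))
for k in(("top",1.8),("side",1)):
  g=grab_frame(k[0]);q=proj(g,[.494,-.0325,.142]).astype(int);c=g["frame"][q[1]-60:q[1]+60,q[0]-75:q[0]+75,::-1]
  print(q,"tcp",proj(g,p));cv2.imwrite(f"pics/{k[0]}3.png",cv2.resize(cv2.convertScaleAbs(c,alpha=k[1]),None,fx=5,fy=5,interpolation=cv2.INTER_CUBIC))
E
```

```text
[ 0.49704646 -0.03351756  0.11802115] [-2.35595228 -1.55406534  6.33465022] 0.05490115165481948
tcp [325.90928138 286.93292835] grasp [326.15392281 304.18808291] [[ 0.90613697 -0.40462121 -0.12327801  0.4647354 ]
 [ 0.4229796   0.86817383  0.25954278  0.03228732]
 [ 0.00201023 -0.28732539  0.95783092  0.28427221]
 [ 0.          0.          0.          1.        ]]
top 0 [321.07416756 358.3767744 ]
top 90 [382.68423254 304.85923136]
top 180 [320.76853006 245.87490873]
top 270 [259.18440814 304.87862704]
bot 0 [321.35842133 322.84421928]
bot 90 [372.9254058  276.58321962]
bot 180 [321.13069415 226.43643157]
bot 270 [269.58011916 276.60379836]
[331 232] tcp [331.13011275 232.37586454]
[318 226] tcp [317.81194421 232.88274625]
```

View pics/top3.png

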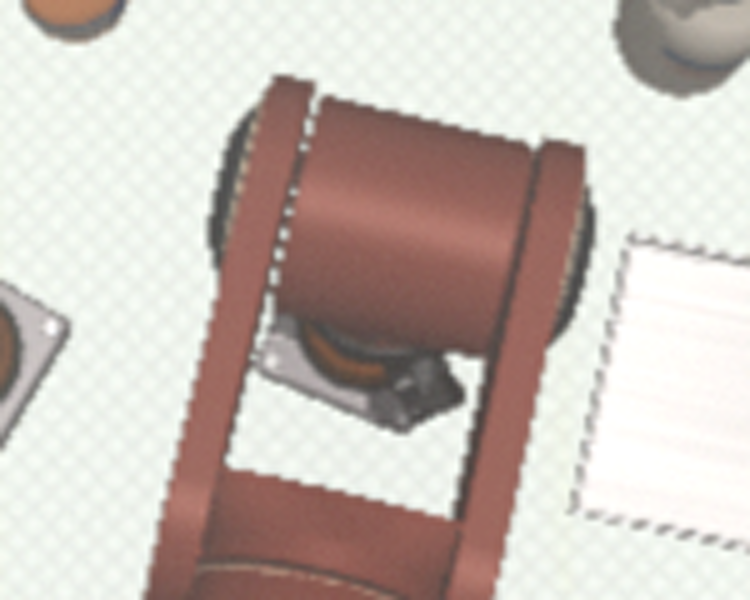

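View pics/side3.png

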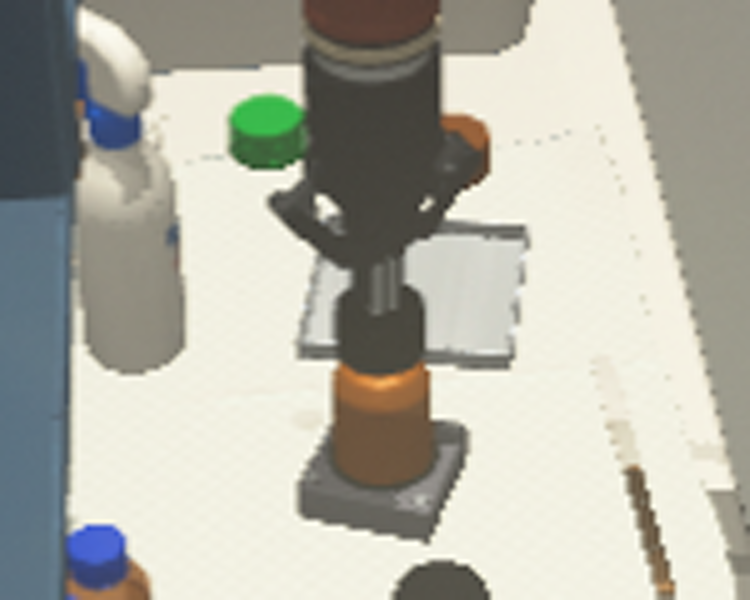

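```bash
python3 - <<'E'
from h import *
s,r=tool();print(s["gripper_width"],s["tool_pos"],s["contact_force"])
f=grab_frame("wrist");cv2.imwrite("pics/w4.png",cv2.resize(cv2.convertScaleAbs(f["frame"][200:440,180:480,::-1],alpha=2.5,beta=20),None,fx=2.5,fy=2.5,interpolation=cv2.INTER_CUBIC))
g=grab_frame("side");cv2.imwrite("pics/side4.png",cv2.resize(cv2.convertScaleAbs(g["frame"][200:270,280:360,::-1],alpha=2.2),None,fx=8,fy=8,interpolation=cv2.INTER_CUBIC))
E
```

```text
-0.0016336717454774419 [ 0.49715069 -0.03337047  0.11780643] [-2.19804415 -0.10711522  7.18644223]
```

View pics/w4.png

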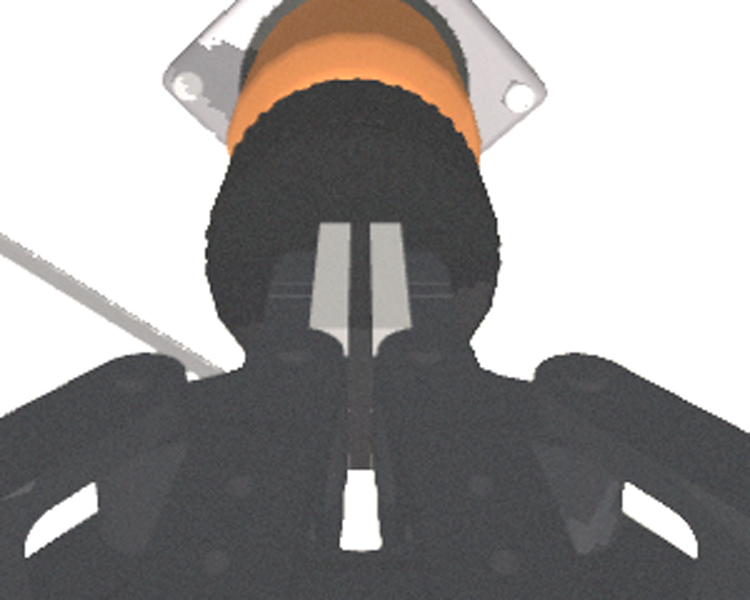

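View pics/side4.png

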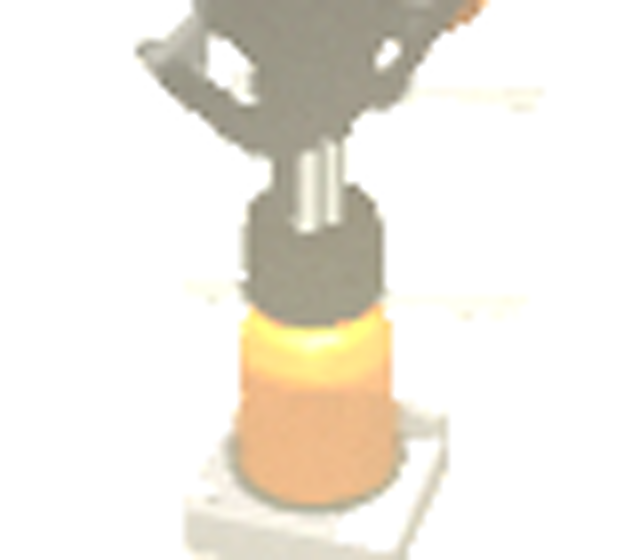

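Unexpected: the jaws shut on top of the lid (tips at (325,289) in the wrist view, over the lid face) although the TCP reads 0.118. The true tip location disagrees with the stated TCP by about 24 mm. I'll back off straight up and measure where the tips really are.

```bash
python3 -m crank '[[[-1,0,-4,0,0],[-1,0,-4,0,0],[-1,0,0,0,0]]]'; python3 - <<'E'
from h import *
s,r=tool();m=r.as_matrix();p=s["tool_pos"];print(s["gripper_width"],p,s["contact_force"],s["joint_pos"]);print(m)
for n in("wrist","side"):
  f=grab_frame(n);print(n,"tcp",proj(f,p),"tcp+24",proj(f,p-.024*m[:,1]),"lid",proj(f,[.494,-.0325,.142]))
  c=f["frame"][200:440,180:480,::-1] if n=="wrist" else f["frame"][180:280,270:370,::-1]
  k=2.5 if n=="wrist" else 6
  cv2.imwrite(f"pics/{n}5.png",cv2.resize(cv2.convertScaleAbs(c,alpha=2 if n=="wrist" else 1.3,beta=20),None,fx=k,fy=k,interpolation=cv2.INTER_CUBIC))
E
```

```text
time: 4.7
tool_pos: [0.4984, -0.0332, 0.2002]
tool_rot: [0.598, -0.595, 0.376, -0.383]
contact_force: [-0.7, 0.6, -0.1]
gripper_width: 0.002
0.002152137017898148 [ 0.49839249 -0.03317364  0.2001745 ] [-0.70249735  0.57373622 -0.09680523] [-2.15555489e-01 -2.57918367e-01  1.91255141e+00 -1.55776399e-05
  1.47717644e+00 -6.52475050e-01]
[[ 0.42312324  0.0095533   0.90602178]
 [-0.90605259 -0.00210764  0.42315985]
 [ 0.00595214 -0.99995215  0.007764  ]]
wrist tcp [325.90373964 286.93799735] tcp+24 [326.2219127  309.39734688] lid [318.95187231 246.4964546 ]
side tcp [316.72040381 210.19957667] tcp+24 [316.61173146 203.25859821] lid [318.72146536 226.5430231 ]
```

View pics/wrist5.png

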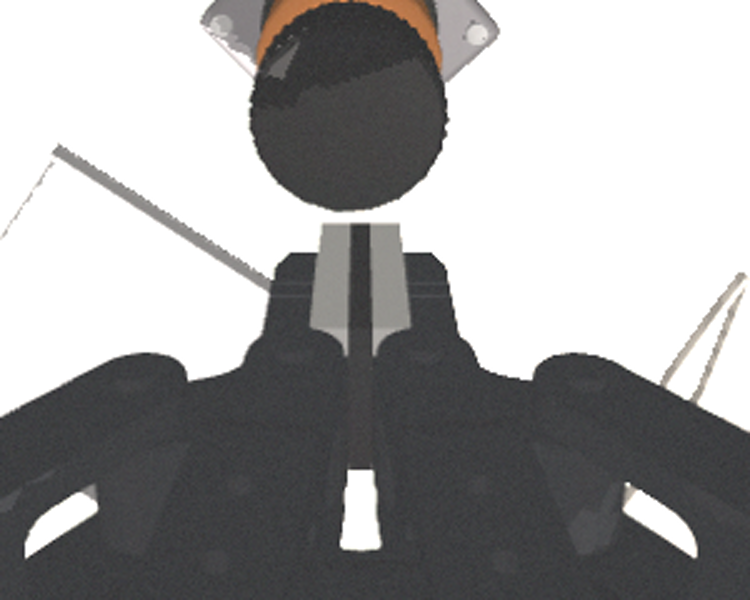

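View pics/side5.png

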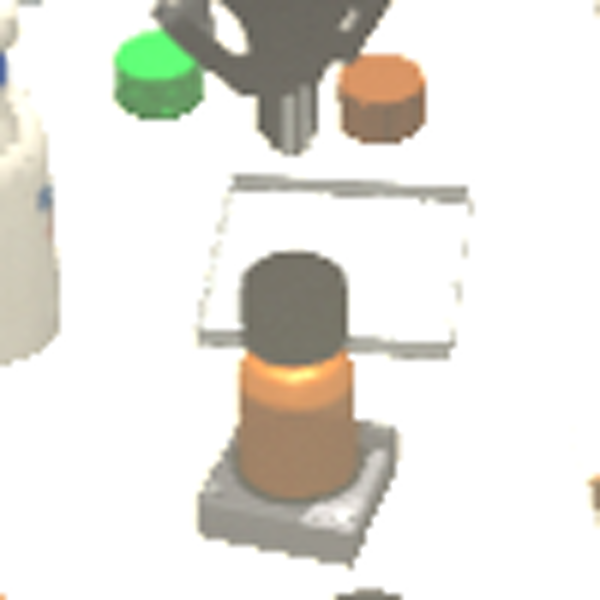

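The tips sit 24 mm behind the reported TCP when shut. The contact height, the wrist view (tip row 289, near pad edge) and the side view (318,205) all agree on this. The lid hasn't moved (319,246). I'll use tip = TCP + 24 mm shut (about +28 mm at 53 mm opening), so I need TCP z ≈ 0.092 to grip.

```bash
python3 -m crank '[[[1,0,0,0,0],[1,0,0,0,0],[1,0,0,0,0],[1,0,0,0,0]]]'; python3 - <<'E'
from h import *
s,r=tool();m=r.as_matrix();p=s["tool_pos"];print(s["gripper_width"],p)
print(m);print(100*m.T@(np.array([.494,-.0325,.092])-p))
E
```

```text
time: 5.3
tool_pos: [0.4953, -0.0325, 0.1942]
tool_rot: [-0.596, 0.597, -0.38, 0.38]
contact_force: [0.2, 0.9, 0.4]
gripper_width: 0.849
0.8487285068459184 [ 0.49531807 -0.03250553  0.19423395]
[[ 4.23119511e-01 -6.29759037e-04  9.06073663e-01]
 [-9.06073792e-01  1.51334854e-04  4.23119676e-01]
 [-4.03583966e-04 -9.99999790e-01 -5.06575429e-04]]
[-0.05214523 10.22347613 -0.11401356]
```

```bash
python3 -m crank '[[[1,0,0,-0.1,0],[1,0,4,0,0],[1,0,3,0,0],[1,0,2,0,0],[1,0,1.2,0,0],[1,0,0,0,0]]]'; python3 - <<'E'
from h import *
s,r=tool();m=r.as_matrix();p=s["tool_pos"];print(s["gripper_width"],p,s["contact_force"])
f=grab_frame("wrist");cv2.imwrite("pics/w6.png",cv2.convertScaleAbs(f["frame"][:,:,::-1],alpha=2,beta=20))
g=grab_frame("side");cv2.imwrite("pics/side6.png",cv2.resize(cv2.convertScaleAbs(g["frame"][180:280,270:370,::-1],alpha=1.5),None,fx=6,fy=6,interpolation=cv2.INTER_CUBIC))
E
```

```text
time: 6.05
tool_pos: [0.494, -0.0329, 0.0919]
tool_rot: [-0.596, 0.597, -0.38, 0.379]
contact_force: [-0.5, -0.4, -0.0]
gripper_width: 0.998
0.9983467105407066 [ 0.49404824 -0.03287493  0.09192318] [-0.52977665 -0.39730854 -0.02219495]
```

View pics/w6.png

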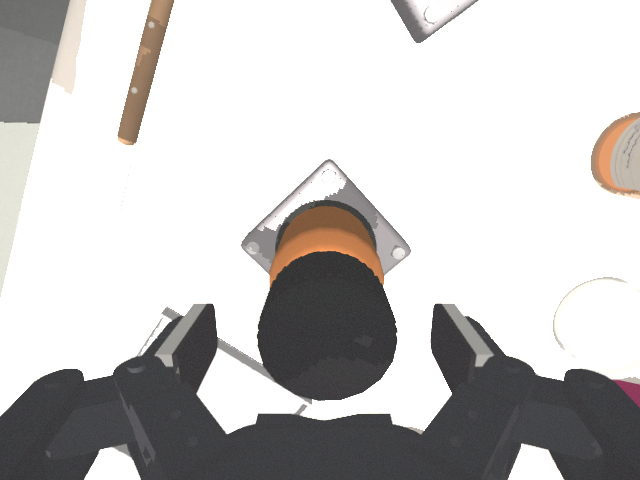

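View pics/side6.png

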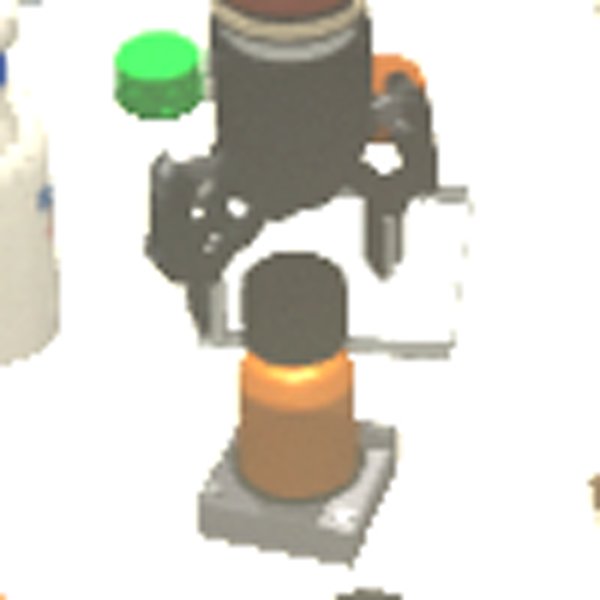

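The fingers straddle the lid symmetrically: tips at (205,305) and (445,305), lid centred at (327,325). Closing.

```bash
python3 -m crank '[[[-1,0,0,0,0],[-1,0,0,0,0],[-1,0,0,0,0],[-1,0,0,0,0]]]'; python3 - <<'E'
from h import *
s,r=tool();print(s["gripper_width"],s["tool_pos"],s["contact_force"],s["ft_torque"])
f=grab_frame("wrist");cv2.imwrite("pics/w7.png",cv2.convertScaleAbs(f["frame"][:,:,::-1],alpha=2,beta=20))
g=grab_frame("side");cv2.imwrite("pics/side7.png",cv2.resize(cv2.convertScaleAbs(g["frame"][180:280,270:370,::-1],alpha=1.5),None,fx=6,fy=6,interpolation=cv2.INTER_CUBIC))
E
```

```text
time: 6.65
tool_pos: [0.4955, -0.0332, 0.0939]
tool_rot: [0.597, -0.596, 0.379, -0.381]
contact_force: [-0.3, 1.4, 6.1]
gripper_width: 0.589
0.5894381450469672 [ 0.49552876 -0.03317509  0.09393639] [-0.33171151  1.3538139   6.08098538] [ 0.04424799  0.0946584  -0.05169038]
```

View pics/w7.png

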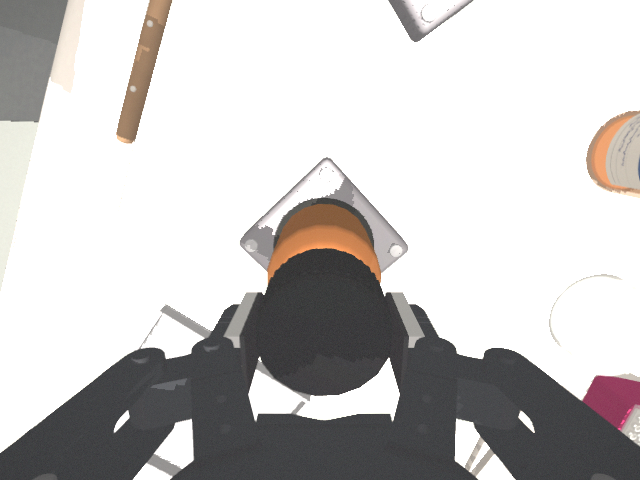

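View pics/side7.png

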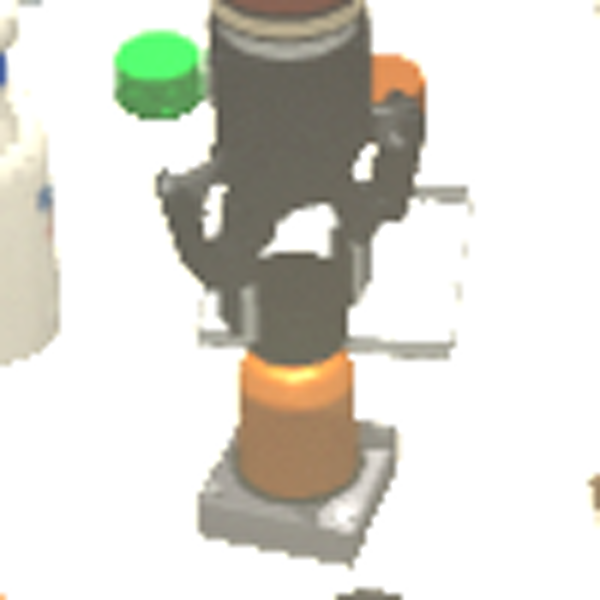

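The lid is gripped (opening 0.589, about 50 mm). Turning anticlockwise, which is negative twist because tool y points down.

```bash
python3 -m crank '[[[-1,0,0,0,-10],[-1,0,0,0,-10],[-1,0,0,0,-10],[-1,0,0,0,-10]]]'; python3 -c "
from h import *
s,r=tool();print(s['ft_torque'],s['joint_pos'][5]);m=r.as_matrix();print(np.degrees(np.arctan2(m[1,0],m[0,0])))"
python3 -m crank '[[[-1,0,0,0,-10],[-1,0,0,0,-10],[-1,0,0,0,-10],[-1,0,0,0,-10],[-1,0,0,0,0]]]'; python3 - <<'E'
from h import *
s,r=tool();m=r.as_matrix();print(s["gripper_width"],s["tool_pos"],s["contact_force"],s["ft_torque"],s["joint_pos"],np.degrees(np.arctan2(m[1,0],m[0,0])))
f=grab_frame("wrist");cv2.imwrite("pics/w8.png",cv2.convertScaleAbs(f["frame"][:,:,::-1],alpha=2,beta=20))
E
```

```text
time: 7.25
tool_pos: [0.496, -0.0333, 0.0939]
tool_rot: [0.691, -0.691, 0.15, -0.152]
contact_force: [1.9, -0.3, 3.8]
gripper_width: 0.592
[ 0.03373593 -0.20911867 -0.02971492] -1.3575278128086115
-24.64826947397239
time: 7.88
tool_pos: [0.4958, -0.0331, 0.0939]
tool_rot: [-0.701, 0.701, 0.093, -0.091]
contact_force: [0.9, -0.2, 6.4]
gripper_width: 0.589
0.5888720277512712 [ 0.49576037 -0.03308271  0.09391322] [ 0.85943169 -0.17721156  6.35598662] [ 0.10656619 -0.11938646 -0.04867653] [-2.16740119e-01 -1.62424698e-01  2.01438873e+00  3.53868195e-04
  1.28688375e+00 -2.04861268e+00] 14.952985045874337
```

View pics/w8.png

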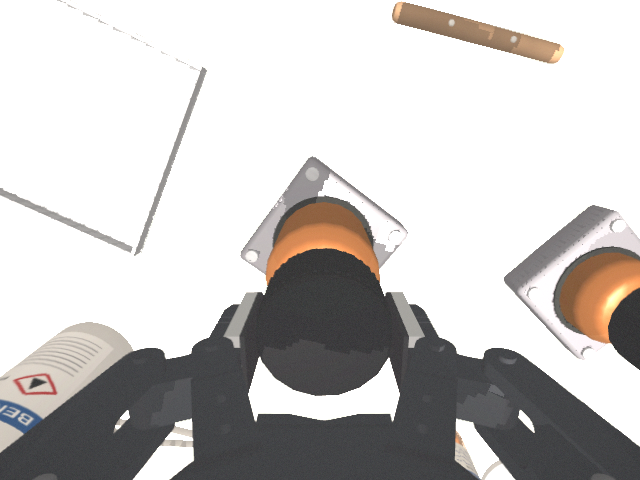

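Turned 80° with little torque. I'll lift slowly and watch the force.

```bash
python3 -m crank '[[[-1,0,-0.5,0,0],[-1,0,-0.5,0,0]]]'; python3 -m crank '[[[-1,0,-1,0,0],[-1,0,-2,0,0],[-1,0,-3,0,0],[-1,0,0,0,0]]]'; python3 - <<'E'
from h import *
s,r=tool();m=r.as_matrix();p=s["tool_pos"];print(s["gripper_width"],p,s["contact_force"],s["joint_pos"])
print(m);print(100*m.T@(np.array([.461,-.214,.165])-p))
f=grab_frame("side");cv2.imwrite("pics/side9.png",cv2.resize(f["frame"][150:310,240:400,::-1],None,fx=3.7,fy=3.7))
E
```

```text
time: 8.18
tool_pos: [0.4938, -0.0328, 0.1021]
tool_rot: [0.701, -0.701, -0.092, 0.093]
contact_force: [-0.3, -0.4, -0.6]
gripper_width: 0.59
time: 8.68
tool_pos: [0.4965, -0.0334, 0.1659]
tool_rot: [-0.7, 0.702, 0.094, -0.09]
contact_force: [0.7, -0.2, 0.2]
gripper_width: 0.583
0.5833613172659518 [ 0.49647433 -0.03338149  0.16590764] [ 0.72909525 -0.15244658  0.2252668 ] [-2.16783036e-01 -2.35235563e-01  1.95142682e+00 -4.65407305e-05
  1.41942009e+00 -2.04962465e+00]
[[ 0.96584495  0.00583138 -0.25905505]
 [ 0.25906672 -0.00133144  0.96585851]
 [ 0.00528738 -0.99998211 -0.00279668]]
[ -8.10597492   0.09412397 -16.52595827]
```

View pics/side9.png

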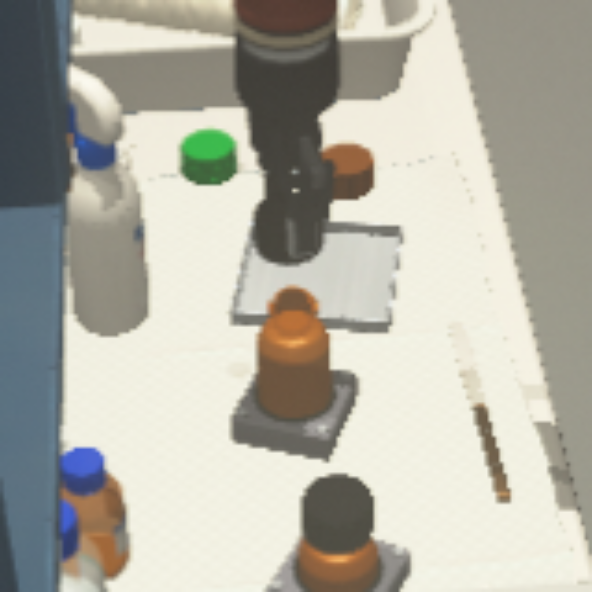

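The lid is off: the bare mouth shows at (293,315) in the crop, the lid is in the jaws and the short jar is still closed. Moving over the tray.

```bash
python3 -m crank '[[[-1,-2,0,-4.1,0],[-1,-2,0,-4.1,0],[-1,-2,0,-4.1,0],[-1,-2,0,-4.1,0],[-1,0,4,0,0],[-1,0,4,0,0],[-1,0,3,0,0],[-1,0,0,0,0]]]'; python3 - <<'E'
from h import *
s,r=tool();m=r.as_matrix();p=s["tool_pos"];print(s["gripper_width"],p,s["contact_force"],s["joint_pos"])
print(100*m.T@(np.array([.461,-.214,-.012])-p))
f=grab_frame("side");cv2.imwrite("pics/side10.png",cv2.resize(f["frame"][150:310,240:400,::-1],None,fx=3.7,fy=3.7))
f=grab_frame("wrist");cv2.imwrite("pics/w10.png",cv2.convertScaleAbs(f["frame"][:,:,::-1],alpha=1.6,beta=20))
E
```

```text
time: 9.72
tool_pos: [0.4566, -0.2101, 0.0483]
tool_rot: [0.703, -0.699, -0.09, 0.095]
contact_force: [0.1, -0.0, -0.6]
gripper_width: 0.597
0.5965904256155444 [ 0.45658546 -0.21007984  0.04829256] [ 0.1176326  -0.04255148 -0.59952784] [-5.79381578e-01 -7.84615850e-02  2.02175945e+00 -4.07720420e-05
  1.20728446e+00 -2.41221269e+00]
[ 0.3611015   6.02376521 -0.53323748]
```

View pics/side10.png

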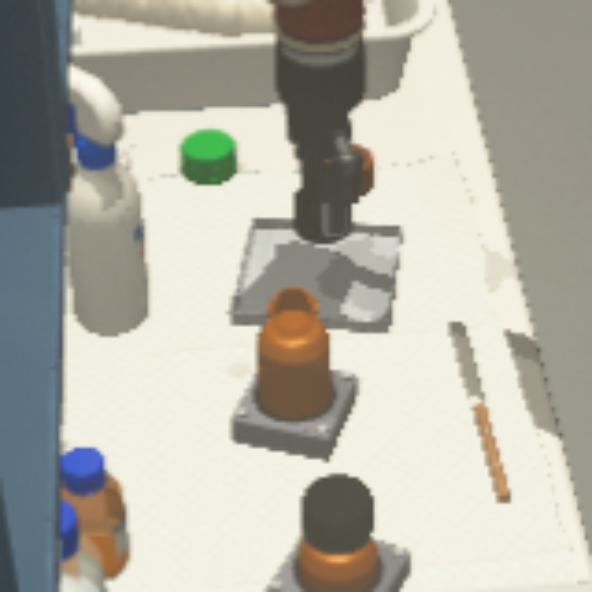

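View pics/w10.png

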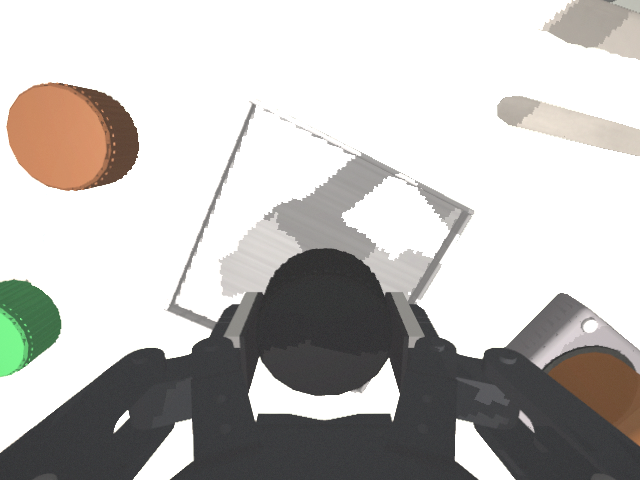

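The lid hangs level over the tray, about 7 cm up. I'll correct 5 mm sideways and lower it.

```bash
python3 -m crank '[[[-1,0.4,1,-0.5,0],[-1,0,2,0,0],[-1,0,1.5,0,0],[-1,0,0.5,0,0],[-1,0,0.5,0,0],[-1,0,0,0,0]]]'; python3 - <<'E'
from h import *
s,r=tool();p=s["tool_pos"];print(s["gripper_width"],p,s["contact_force"])
f=grab_frame("wrist");cv2.imwrite("pics/w11.png",cv2.convertScaleAbs(f["frame"][:,:,::-1],alpha=1.6,beta=20))
E
```

```text
time: 10.58
tool_pos: [0.4651, -0.216, -0.0023]
tool_rot: [-0.701, 0.701, 0.093, -0.092]
contact_force: [-0.0, 0.3, -0.2]
gripper_width: 0.591
0.5910742258626428 [ 0.46509621 -0.21596303 -0.00233526] [-0.0497584   0.27140412 -0.15300555]
```

View pics/w11.png

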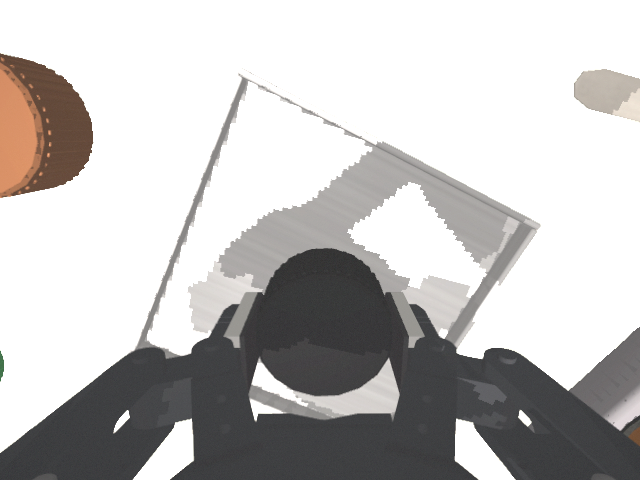

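Still about 1 cm up with no contact. Lowering in small steps.

```bash
python3 -m crank '[[[-1,0,0.4,0,0],[-1,0,0.3,0,0],[-1,0,0,0,0]]]'; python3 -m crank '[[[-1,0,0.2,0,0],[-1,0,0.1,0,0],[-1,0,0,0,0]]]'
```

```text
time: 11.0
tool_pos: [0.4647, -0.2157, -0.0097]
tool_rot: [0.701, -0.701, -0.092, 0.093]
contact_force: [0.3, -0.4, -0.3]
gripper_width: 0.59
time: 11.38
tool_pos: [0.4649, -0.2159, -0.0125]
tool_rot: [0.701, -0.701, -0.092, 0.093]
contact_force: [0.3, -0.0, -0.0]
gripper_width: 0.591
```

```bash
python3 -m crank '[[[-1,0,0.1,0,0],[-1,0,0.1,0,0],[-1,0,0,0,0]]]'; python3 -m crank '[[[-1,0,0.1,0,0],[-1,0,0,0,0]]]'
```

```text
time: 11.75
tool_pos: [0.4653, -0.2161, -0.0131]
tool_rot: [0.701, -0.701, -0.092, 0.093]
contact_force: [-3.4, 2.1, 7.8]
gripper_width: 0.587
time: 12.0
tool_pos: [0.4653, -0.2161, -0.0131]
tool_rot: [0.701, -0.701, -0.092, 0.093]
contact_force: [-6.1, 4.1, 15.0]
gripper_width: 0.593
```

Touchdown at z = -0.013 with 15 N. Release.

```bash
python3 -m crank '[[[-1,0,-0.1,0,0],[0.6,0,0,0,0],[0.6,0,0,0,0],[0.6,0,0,0,0],[0.6,0,0,0,0]]]';  python3 - <<'E'
from h import *
f=grab_frame("wrist");cv2.imwrite("pics/w12.png",cv2.convertScaleAbs(f["frame"][:,:,::-1],alpha=1.6,beta=20))
E
```

```text
time: 12.62
tool_pos: [0.4649, -0.2158, -0.0146]
tool_rot: [0.701, -0.701, -0.092, 0.093]
contact_force: [-0.6, -0.6, 0.5]
gripper_width: 0.802
```

View pics/w12.png

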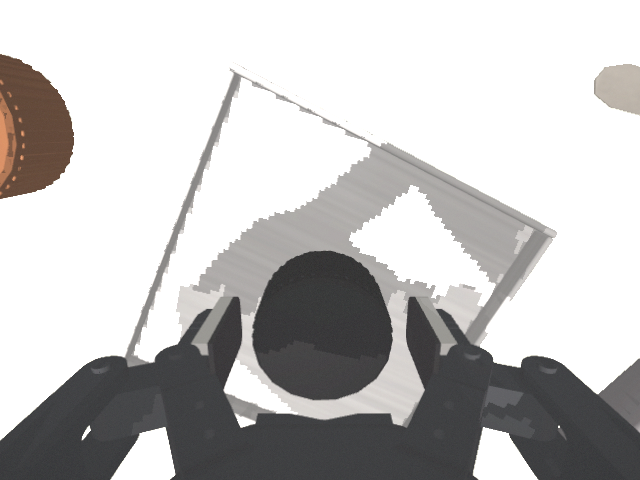

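The jaws are clear of the lid on both sides: pads at (240,330) and (410,330), lid edges at 253 and 392. Raising straight up.

```bash
python3 -m crank '[[[0.7,0,-2,0,0],[0.7,0,-4,0,0],[0.7,0,-5,0,0],[0.7,0,-5,0,0],[0.7,0,-5,0,0],[0.7,0,0,0,0]]]';  python3 - <<'E'
from h import *
f=grab_frame("wrist");cv2.imwrite("pics/w13.png",cv2.convertScaleAbs(f["frame"][:,:,::-1],alpha=1.6,beta=20));print(proj(f,[.461,-.214,.035]))
f=grab_frame("side");cv2.imwrite("pics/side13.png",cv2.resize(f["frame"][150:310,240:400,::-1],None,fx=3.7,fy=3.7));print(proj(f,[.4649,-.2158,.035]))
E
```

```text
time: 13.42
tool_pos: [0.4677, -0.2176, 0.2015]
tool_rot: [-0.699, 0.703, 0.095, -0.09]
contact_force: [0.3, 0.1, -0.2]
gripper_width: 0.848
[330.32894961 208.4167562 ]
[324.23157043 216.82079661]
```

View pics/side13.png

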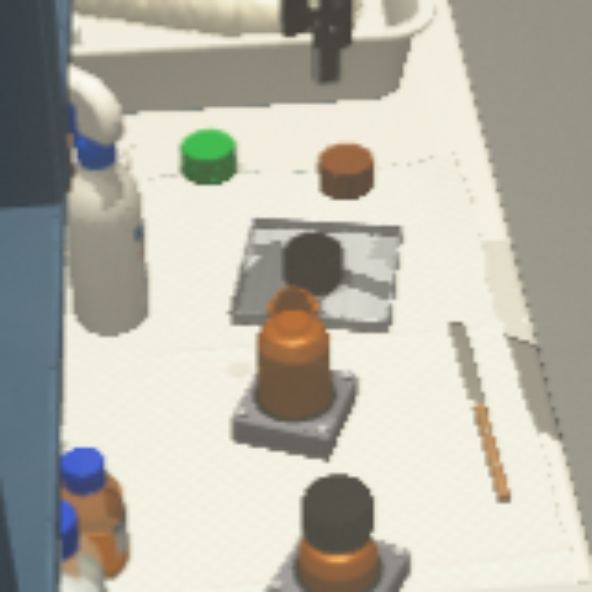

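View pics/w13.png

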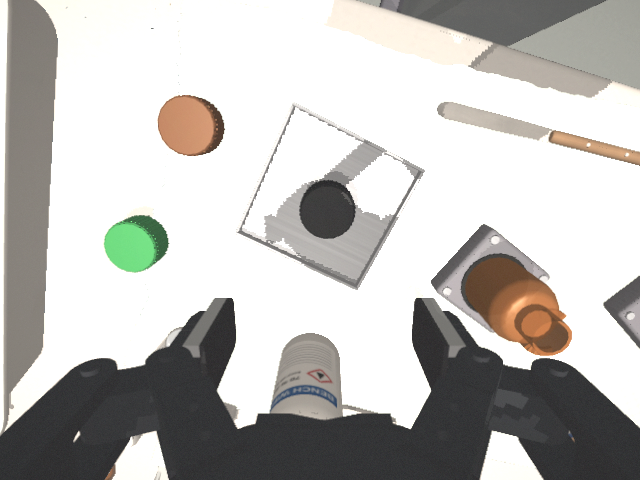

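The lid lies flat and centred in the tray: wrist px (328,209) against (330,208) for the tray centre, side px (324,221). The short jar is still closed and the robot is clear. Handing in.

```bash
python3 -c "
from plant import *
print(job_done()); s=state(); print(s['time'],s['contact_force'])"
```

```text
the job is handed in; nothing more can be done
None
the job is handed in; nothing more can be done
```

I unscrewed the taller jar's lid (the middle jar), turning it 80° anticlockwise. I then lifted it off, laid it top side up in the steel tray, and handed the job in at about 13.5 s.

**Last checks:**
- The lid lies flat, 2 px from the projected tray centre in the wrist view.
- The shorter jar is still closed and looks unmoved.
- The gripper was about 20 cm clear with near-zero force.
- The lid's turn wasn't measured directly. The gripper turned 80°, and the lid then lifted off with no pull.

**What went wrong:** The first grasp failed because the jaws shut on top of the lid, pressing with about 8 N. The fingertips sit about 24 mm behind the reported TCP. The stated tool frame disagreed with the cameras and with the contact height, and I corrected for that. The lid hadn't moved when I looked again, and the second grasp held.

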